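# Lock the bayonet cap of the pigment canister

### The arm

A 6-joint arm with a two-finger parallel gripper is mounted at the origin on the work surface. World frame = base frame: x ahead of the robot, y to its left, z up, the work surface at z = 0. Lengths are in m, angles in rad, forces in N, time in s.
With the tool pointing down it reaches from about 0.35 to 0.85 m from the base axis. Payload 8.1 kg.
Tool frame: the origin (TCP) lies at the centre of the arm's flange, where the gripper is bolted on; the fingertips stand 186 mm ahead of it and the grasp point (between the pads) lies 167 mm ahead of it (robot.grasp_offset is the distance from the TCP to the grasp point, in m); z points along the fingers, y is the line along which they close (so a half turn about z gives the same grasp; the last joint's range is limited). The gripper opens to 93 mm and grips with 3 to 60 N. Pads are 15 mm wide; open, the fingers measure 128 mm over their backs; the gripper's body (75 mm by 188 mm) begins 65 mm behind the grasp point.
Start: joints at [-1.32, 0.13, 1.488, -0, 1.523, -0.085], TCP at [0.198, -0.566, 0.405] pointing down, gripper open.
Joint ranges: [-2.96, 2.96], [-0.89, 2.26], [0.02, 2.5], [-1.34, 4.48], [0, 2.73], [-2.66, 2.66]. Speed limits (rad/s): [2.39, 2.39, 2.79, 3.14, 3.14, 3.14].

### API

Orientations are given as a rotation vector (axis times angle).
In Python, from plant import robot gives the robot as it stands.
- The arm moves only by the tool drive_tool, never from a script. Its argument "moves" is one flat list of numbers, 7 for each row, row after row: the finger opening in mm, from 0 to 93, then the shift along the tool's x, y, z in mm, then the turn, a rotation vector about the tool's x, y, z in degrees. A call has 1 to 8 rows; each row shifts and turns the commanded pose from where the row before left it, along the tool's axes as they then stand; what a row does not reach is not made up. A row lasts 1/10 s, in which the tool goes at most 50 mm and 8.59 degrees, less where a joint would pass 70% of its speed; a pose out of reach is approached as far as the arm can. A call is refused whole if a number of a shift passes 50 or a number of a turn 8.59, either way. A call with a gripper value outside its range is refused whole. The fingers move at their own pace and stop on an object; "grip_force" is the grip in N (left out, the last holds). Time passes only in rows, so rows that do not move let the fingers close. It gives the time, the measured TCP pose, the force, the opening and the grip force at its end, in the units of the state.
- robot.read_state(): the state, without advancing time (a new reading comes with each control period).
- robot.read_camera(name): name is "side" or "top"; returns a dict with "color" (420x560x3 uint8, red, green, blue), "depth" (420x560 float32, m along the optical axis (not along the pixel's ray), 0 where there is no reading), "mtx" (3x3 intrinsics, pixels), "R" (3x3) and "t" (3): a world point X has camera coordinates R X + t. Camera axes: x right, y down, z forward; pixel columns grow to the right and rows downward; lengths in m; the calibration is good to about 2 mm. A picture is of the moment at which its call begins.
- robot.close_job(): hands the job in; it is judged then, once.
The state is a dict: "t": time; "q": joint angles; "dq": joint speeds; "joint_torque": joint torques, N m; "tool_pos": TCP position; "orientation": TCP orientation; "force": force on the tool from outside, world axes, zero at the start; "wrist_torque": the same for the moment, N m; "opening": finger opening in m; "gripper_force": force on a finger pad.
Only numpy, scipy, OpenCV 4.12 (cv2) and the standard library are available. Lean on these libraries where they do the work, as an engineer would, in place of code of your own. Each camera call takes 0.05 s, during which the arm holds its last target. There are 200 camera calls.

### The job

One of the two aluminium pigment canisters on the painting table, the short one, has its cap only set loosely in its mouth. Lock that cap like a bayonet: press it in against its spring, give it a quarter turn clockwise (seen from above), and let it come up so that it seats under the claws. Leave the tall canister and its locked cap alone.

Things in the scene. Friction and masses are not known exactly. Their poses are not given: they have to be found in the camera images.
- cap: The cap to lock, blue, about 90 g. Origin: underside centre of its 58 mm disc (8 thick), z up. Two lugs, 9 wide, reach 40 mm along its +x and -x. On the disc a round boss, 46 across, to 26 mm above the origin; on it the grip bar: 42 long along x, 14 thick along y, from 26 to 52 mm up. Pinch its 14 mm; fingertips may bear on the boss. Must seat 3 mm lower than it starts. Half turns are alike.
- canister: Short canister, fixed, 94 mm across, rim 100 high; origin under its centre. Mouth: two claws, slots between them along +x and -x (ribs outside). Cap starts with lugs in slots, origin 90 mm up. Press 8 mm or more (10-12 best, stop at 16): spring 4 N + 0.5 N/mm. Then turn clockwise from above: cap x 72 to 98 degrees clockwise of canister x (85 middle, then a stop); released, it rises, origin 87 up.
- tall_cap: The tall canister's cap, to be left alone: same shape, size and colour as the cap to lock, same origin and axes, already locked, its grip bar across the line of the slots and its top 189 mm above the table.
- tall_canister: The tall canister, to be left alone: like the short one (aluminium, 94 mm across, fixed, origin under its centre, slots and ribs along its +x and -x) but with its rim 150 mm high.
Things that resemble listed ones, but are neither listed nor needed, are in the scene too. Leave any orange or red look-alike of the canister alone.

How it is judged:
On the way:
1. the cap is pressed in at least 6 mm before it is turned (z of cap in the frame of canister below 0.084 m and angle between the x axis of cap and the x axis of canister, either way round below 0.9 rad), for 0.05 s.
At the end, for the whole second after the job is handed in: The short canister's cap is turned at least 66 degrees from its slots and risen into its seat under the claws (origin 87 mm above the canister's, within 1.5 mm; 6 mm of its axis; 7 degrees of level), at rest; the tall canister's cap is still locked, within 10 mm of its start (angle between the x axis of cap and the x axis of canister, either way round above 1.15 rad and z of cap in the frame of canister between 0.0855 and 0.0885 m and horizontal distance between cap and canister below 0.006 m and angle between cap's own z axis and vertical below 0.12 rad and linear speed of cap below 0.02 m/s and angle between the x axis of tall_cap and the x axis of tall_canister, either way round above 1.1 rad and distance of tall_cap from where it was at the start of the episode below 0.01 m); the robot touches nothing.
It fails at once if the tall canister's locked cap is displaced by 10 mm or turned out of its lock (distance of tall_cap from where it was at the start of the episode above 0.01 m or angle between the x axis of tall_cap and the x axis of tall_canister, either way round below 1.1 rad).
It also fails if it takes over 38 s, if anything falls off the work surface, if the arm or the gripper's body presses on something with over 40 N, if the wrist force passes 120 N, or if a joint passes its speed limit or range.

## Working session

There is one attempt and no reset: what is moved stays moved. The work goes in short steps, Python scripts to look and compute and a tool call to move; the robot and the scene stay as the last step left them, time stands still between calls to the robot, and variables do not carry over. Pictures are saved under pics/ and viewed, at most 10 in all, crops included, and the job is handed in when it is done.

Besides the shell and the picture viewer there is one more tool, called after "Emit:" in YAML: its name, and indented under it one key for each argument. drive_tool: Moves the arm, as the interface text tells. Its arguments: {"type":"object","properties":{"moves":{"type":"array","items":{"type":"number"}},"grip_force":{"type":"number"}},"required":["moves"]}

```bash
mkdir -p pics; cat > h.py <<'E'
import numpy as np, cv2
from plant import robot
def cloud(c):
    d=c["depth"];K=c["mtx"];v,u=np.mgrid[:d.shape[0],:d.shape[1]]
    P=np.stack([(u-K[0,2])/K[0,0]*d,(v-K[1,2])/K[1,1]*d,d],-1)
    W=(P-c["t"])@c["R"]; W[d==0]=np.nan
    return W
E
python3 - <<'E'
from h import *
for n in("top","side"):
    c=robot.read_camera(n); np.savez(f"{n}0.npz",**c)
    cv2.imwrite(f"pics/{n}0.png",c["color"][:,:,::-1])
    W=cloud(c);hsv=cv2.cvtColor(c["color"],cv2.COLOR_RGB2HSV)
    m=((hsv[...,0]>95)&(hsv[...,0]<130)&(hsv[...,1]>110)).astype(np.uint8)
    k,l,s,ce=cv2.connectedComponentsWithStats(m)
    print(n,-c["R"].T@c["t"])
    for i in range(1,k):
        if s[i,4]>60: 
            w=W[l==i]; print(s[i],ce[i].round(),np.nanmedian(w,0).round(3),np.nanpercentile(w[:,2],[5,95,99]).round(3))
E
```

```text
top [0.43709994 0.02148507 0.86122528]
[104 106  38  36 386] [122. 124.] [0.706 0.342 0.008] [0.006 0.011 0.012]
[116 117  14  14 148] [122. 123.] [0.708 0.343 0.009] [0.006 0.011 0.012]
[448 153  28  26 581] [462. 166.] [ 0.617 -0.324  0.085] [0.08  0.087 0.088]
[215 195  32  39 839] [231. 214.] [0.512 0.099 0.116] [0.097 0.144 0.145]
[332 195  34  33 911] [348. 211.] [ 0.517 -0.099  0.163] [0.144 0.19  0.191]
side [ 0.37253328 -0.5431803   0.62114466]
[261 164  30  36 695] [276. 184.] [0.511 0.088 0.115] [0.095 0.142 0.143]
[ 291  214   37   46 1078] [310. 239.] [ 0.518 -0.117  0.163] [0.144 0.19  0.19 ]
[ 409  367   41   42 1294] [429. 387.] [ 0.615 -0.332  0.085] [0.076 0.087 0.087]
```

View pics/top0.png

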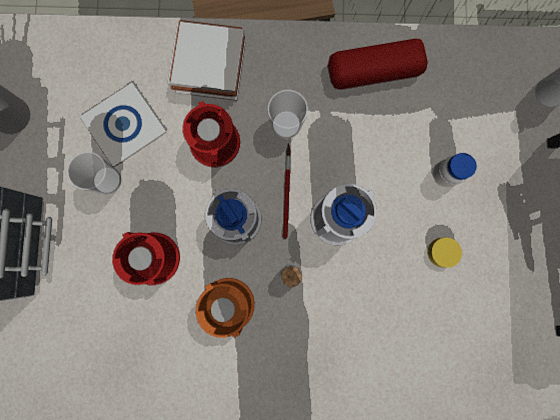

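View pics/side0.png

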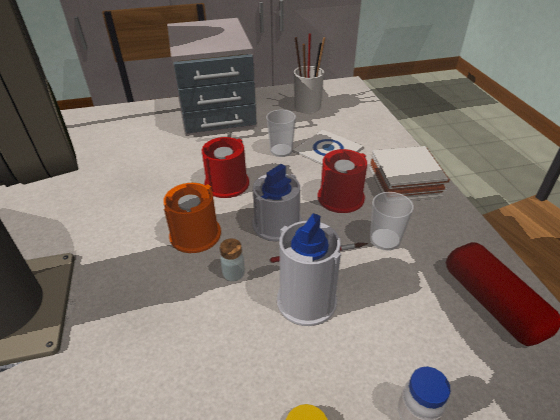

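The top view shows the short canister with its loose cap at (231,214), its bar running toward lower-right and a lug at about (240,235). The tall canister's cap is at (348,211). In the side view the two caps are at (276,184) and (310,239). Next I'll measure the bar's centre and direction.

```bash
cat >> h.py <<'E'
def bar(c,ctr=(0.512,0.099),zlo=.132,zhi=.15,save=None):
    W=cloud(c);hsv=cv2.cvtColor(c["color"],cv2.COLOR_RGB2HSV)
    b=(hsv[...,0]>95)&(hsv[...,0]<130)&(hsv[...,1]>110)
    m=b&(abs(W[...,0]-ctr[0])<.06)&(abs(W[...,1]-ctr[1])<.06)
    p=W[m&(W[...,2]>zlo)&(W[...,2]<zhi)]
    r=cv2.minAreaRect((p[:,:2]*1000).astype(np.float32))
    e,v=np.linalg.eigh(np.cov(p[:,:2].T)); a=np.degrees(np.arctan2(v[1,1],v[0,1]))%180
    print(len(p),"mean",p.mean(0).round(4),"rect",np.round(r[0],1),np.round(r[1],1),round(r[2],1),"axis deg",a.round(1))
    return W,m
E
python3 - <<'E'
from h import *
for n in("top","side"):
    c=dict(np.load(f"{n}0.npz"))
    W,m=bar(c); bar(c,(0.517,-0.105),.180,.2)
    # canister metal rim: points 0.095..0.103 high near cap
    q=W[(np.hypot(W[...,0]-.512,W[...,1]-.095)<.07)&(W[...,2]>.096)&(W[...,2]<.103)&~m]
    print(n,"rim",len(q),cv2.minEnclosingCircle((q[:,:2]*1000).astype(np.float32)))
c=np.load("top0.npz")["color"][165:265,180:290,::-1]
cv2.imwrite("pics/crop.png",cv2.resize(c,None,fx=6,fy=6,interpolation=cv2.INTER_CUBIC)[:600,:660])
s=robot.read_state();print(s["t"],s["tool_pos"],s["orientation"],s["q"])
E
```

```text
204 mean [0.514  0.1019 0.1421] rect [514.1 102.2] [42.1 14.1] 34.3 axis deg 34.3
249 mean [ 0.5193 -0.1022  0.1886] rect [ 519.8 -102.7] [40.8 14.7] 48.5 axis deg 48.0
top rim 750 ((512.8825073242188, 103.63800048828125), 51.82392501831055)
152 mean [0.5122 0.0958 0.1395] rect [512.8  98.2] [41.8 12.9] 35.6 axis deg 32.9
246 mean [ 0.5175 -0.1086  0.1875] rect [ 519.3 -104.8] [44.3 13.8] 47.2 axis deg 46.0
side rim 458 ((512.4495849609375, 99.42607116699219), 52.062477111816406)
0.1 [ 0.19768623 -0.56627121  0.40376874] [-3.09573091e+00 -5.24717850e-01  1.84913149e-04] [-1.32039732e+00  1.31097050e-01  1.48920047e+00  2.33489730e-05
  1.52300653e+00 -8.54050876e-02]
```

View pics/crop.png

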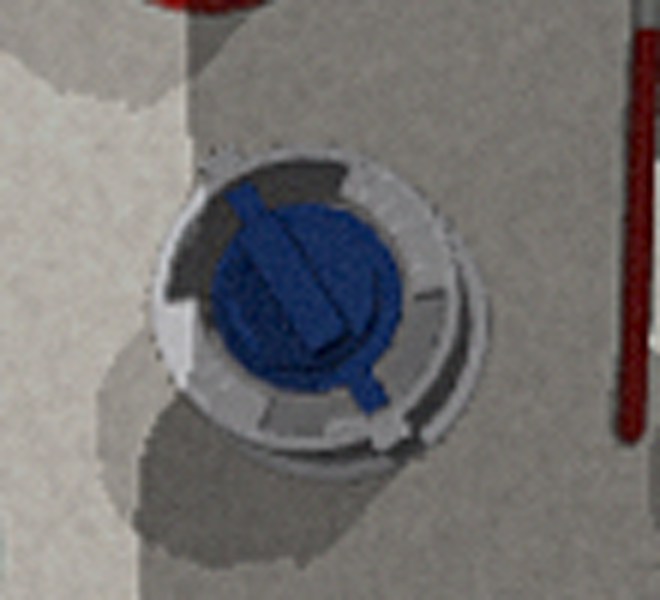

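The crop shows lugs at (240,195) and (370,390), in line with the bar and ribs. That puts the bar at 34° and the centre near (0.5135, 0.100). For enough wrist range, I'll grasp with tool x at 214°. First comes the straight travel, slightly raised.

Emit:
drive_tool:
  moves: [93,32.3,-32.8,-3,0,0,0,93,32.3,-32.8,-3,0,0,0,93,32.3,-32.8,-3,0,0,0,93,32.3,-32.8,-3,0,0,0,93,32.3,-32.8,-3,0,0,0,93,32.3,-32.8,-3,0,0,0,93,32.3,-32.8,-3,0,0,0,93,32.3,-32.8,-3,0,0,0]
  grip_force: 30

```text
t: 0.9
tool_pos: [0.3554, -0.2318, 0.4286]
orientation: [-3.097, -0.524, 0.0]
force: [1.5, -0.1, -0.2]
opening: 0.0928
gripper_force: 0.0
```

Emit:
drive_tool:
  moves: [93,32.3,-32.8,0,0,0,0,93,32.3,-32.8,0,0,0,0,93,32.3,-32.8,0,0,0,0,93,32.3,-32.8,0,0,0,0,93,32.3,-32.8,0,0,0,0,93,32.3,-32.8,0,0,0,0,93,32.3,-32.8,0,0,0,0,93,32.3,-32.8,0,0,0,0]

```text
t: 1.7
tool_pos: [0.513, 0.1013, 0.4284]
orientation: [3.097, 0.525, -0.001]
force: [0.4, -0.9, -0.4]
opening: 0.0931
gripper_force: 0.0
```

Emit:
drive_tool:
  moves: [93,0,0,0,0,0,-8.5,93,0,0,0,0,0,-8.5,93,0,0,0,0,0,-8.5,93,0,0,0,0,0,-8.5,93,0,0,0,0,0,-8.5,93,0,0,0,0,0,-8.5,93,0,0,0,0,0,-8.5,93,0,0,0,0,0,-8.5]

```text
t: 2.5
tool_pos: [0.5126, 0.0993, 0.4282]
orientation: [-2.267, -2.174, 0.001]
force: [0.3, -0.1, -0.1]
opening: 0.0931
gripper_force: 0.0
```

Emit:
drive_tool:
  moves: [93,0,0,0,0,0,-8.5,93,0,0,0,0,0,-8.5,93,0,0,0,0,0,-8.5,93,0,0,0,0,0,-8.5,93,0,0,0,0,0,-8.5,93,0,0,0,0,0,-8.5,93,0,0,0,0,0,-8.5,93,0,0,0,0,0,-8.5]

```text
t: 3.3
tool_pos: [0.5126, 0.0993, 0.4282]
orientation: [-0.664, -3.07, 0.0]
force: [-0.0, 0.3, 0.6]
opening: 0.0926
gripper_force: 0.0
```

Emit:
drive_tool:
  moves: [93,0,0,0,0,0,-8.5,93,0,0,0,0,0,-8.5,93,0,0,0,0,0,-8.5,93,0,0,0,0,0,-8.5,93,0,0,0,0,0,-8.5,93,0,0,0,0,0,-8.5,93,0,0,0,0,0,-7.8,93,0,0,0,0,0,0]

```text
t: 4.1
tool_pos: [0.5126, 0.0993, 0.4283]
orientation: [0.923, -3.002, -0.0]
force: [-0.8, 0.1, 0.0]
opening: 0.0929
gripper_force: 0.0
```

```bash
cat >> h.py <<'E'
from scipy.spatial.transform import Rotation as Ro
def rel(tx,ty,yaw):
    s=robot.read_state();R=Ro.from_rotvec(s["orientation"]).as_matrix();p=np.array(s["tool_pos"])
    y=np.degrees(np.arctan2(R[1,0],R[0,0]));tip=p+R[:,2]*.186
    print("t",s["t"],"pos",p.round(4),"tip",tip.round(4),"z axis",R[:,2].round(3),"yaw",y.round(2),"turn tool z",round((y-yaw+180)%360-180,2),"F",np.round(s["force"],1),"T",np.round(s["wrist_torque"],2),"op",s["opening"],"gf",s["gripper_force"],"q",np.round(s["q"],2))
    print("tool shift mm",(R.T@(np.array([tx,ty,0])-[tip[0],tip[1],0])*1000).round(1))
E
python3 -c "
from h import *
rel(.5135,.1005,-146)
c=robot.read_camera('side');bar(c);cv2.imwrite('pics/s1.png',c['color'][:,:,::-1])"
```

```text
t 4.1 pos [0.5126 0.0993 0.4283] tip [0.5125 0.0993 0.2423] z axis [-0.001 -0.    -1.   ] yaw -145.84 turn tool z 0.16 F [-0.8  0.1  0. ] T [ 0.1  -0.09 -0.01] op 0.09292595169416647 gf 0.0 q [ 0.09 -0.09  1.67  0.    1.56 -2.07]
tool shift mm [-1.6  0.4 -0. ]
149 mean [0.5118 0.0955 0.1395] rect [513.1  97.2] [42.5 13.5] 31.0 axis deg 32.3
```

Emit:
drive_tool:
  moves: [40,-1,0.3,40,0,0,0,40,0,0,40,0,0,0,40,0,0,25,0,0,0,40,0,0,10,0,0,0,40,0,0,8,0,0,0,40,0,0,0,0,0,0]

```text
t: 4.75
tool_pos: [0.5135, 0.1001, 0.3058]
orientation: [0.917, -3.005, -0.0]
force: [0.2, 0.2, 0.5]
opening: 0.0498
gripper_force: 0.0
```

Emit:
drive_tool:
  moves: [5,0,0,0,0,0,0,5,0,0,0,0,0,0,5,0,0,0,0,0,0,5,0,0,0,0,0,0,5,0,0,0,0,0,0,5,0,0,0,0,0,0]

```text
t: 5.35
tool_pos: [0.5136, 0.1001, 0.3062]
orientation: [-0.919, 3.003, -0.0]
force: [-0.5, 0.4, 2.5]
opening: 0.0136
gripper_force: 30.0
```

```bash
python3 -c "
from h import *
rel(.5135,.1005,-146)
c=robot.read_camera('side');bar(c);cv2.imwrite('pics/s2.png',c['color'][:,:,::-1])"
```

```text
t 5.35 pos [0.5136 0.1001 0.3062] tip [0.5137 0.1002 0.1202] z axis [ 0.001  0.    -1.   ] yaw -145.96 turn tool z 0.04 F [-0.5  0.4  2.5] T [ 0.18 -0.07 -0.01] op 0.013554326475615722 gf 30.000506043434143 q [ 0.09 -0.01  1.82  0.    1.33 -2.07]
tool shift mm [-0.   0.4 -0. ]
72 mean [0.5025 0.0896 0.1394] rect [505.3  92.2] [22.5 12.9] 33.1 axis deg 45.1
```

View pics/s2.png

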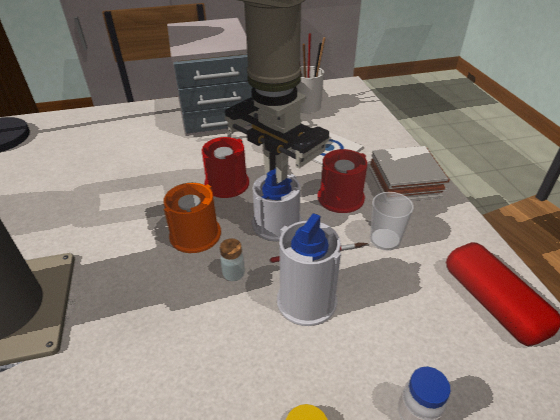

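The picture shows the fingers pinching the bar at about (278,180), clear of the tall canister. The opening reads 13.6 mm, so the grip holds. Now I'll press down.

Emit:
drive_tool:
  moves: [5,0,0,4,0,0,0,5,0,0,4,0,0,0,5,0,0,4,0,0,0,5,0,0,0,0,0,0,5,0,0,0,0,0,0]
  grip_force: 45

```text
t: 5.9
tool_pos: [0.5137, 0.1002, 0.2945]
orientation: [-0.919, 3.003, -0.0]
force: [-3.1, -0.5, 8.0]
opening: 0.0135
gripper_force: 45.0
```

```bash
python3 -c "
from h import *
rel(.5135,.1005,-146)
for n in('side','top'):
    bar(robot.read_camera(n),zlo=.122)"
```

```text
t 5.9 pos [0.5137 0.1002 0.2945] tip [0.5138 0.1002 0.1085] z axis [ 0.001  0.    -1.   ] yaw -145.96 turn tool z 0.04 F [-3.1 -0.5  8. ] T [0.16 0.38 0.03] op 0.013492001783136847 gf 45.00305771827698 q [ 0.09  0.    1.83  0.    1.31 -2.07]
tool shift mm [ 0.1  0.4 -0. ]
68 mean [0.5032 0.0905 0.1284] rect [505.9  93. ] [22.5 13.6] 37.7 axis deg 49.2
0 mean [nan nan nan] rect [0. 0.] [0. 0.] 0.0 axis deg nan
  avg = a.mean(axis, **keepdims_kw)
  ret = um.true_divide(
h.py:14: RuntimeWarning: Degrees of freedom <= 0 for slice
  e,v=np.linalg.eigh(np.cov(p[:,:2].T)); a=np.degrees(np.arctan2(v[1,1],v[0,1]))%180
  c *= np.true_divide(1, fact)
  c *= np.true_divide(1, fact)
h.py:15: RuntimeWarning: Mean of empty slice.
  print(len(p),"mean",p.mean(0).round(4),"rect",np.round(r[0],1),np.round(r[1],1),round(r[2],1),"axis deg",a.round(1))
```

The bar dropped 11 mm along with the fingers, and the force is near what the spring should give. Now I'll turn it 85° clockwise (tool +z).

Emit:
drive_tool:
  moves: [5,0,0,0,0,0,5,5,0,0,0,0,0,6,5,0,0,0,0,0,6,5,0,0,0,0,0,6,5,0,0,0,0,0,6,5,0,0,0,0,0,6,5,0,0,0,0,0,5,5,0,0,0,0,0,0]

```text
t: 6.8
tool_pos: [0.5139, 0.1003, 0.2948]
orientation: [0.168, 3.135, 0.001]
force: [-1.0, 0.4, 8.7]
opening: 0.0137
gripper_force: 45.0
```

```bash
python3 -c "
from h import *
rel(.5135,.1005,-186)
bar(robot.read_camera('side'),zlo=.122)"
```

```text
t 6.8 pos [0.5139 0.1003 0.2948] tip [0.5142 0.1003 0.1088] z axis [ 0.002  0.    -1.   ] yaw 173.86 turn tool z -0.14 F [-1.   0.4  8.7] T [ 0.13  0.13 -0.09] op 0.013652556351357243 gf 45.01066446304321 q [ 0.09  0.    1.83  0.    1.31 -1.37]
tool shift mm [ 0.7  0.1 -0. ]
50 mean [0.5108 0.0931 0.1277] rect [513.4  93. ] [ 5.9 40.5] 80.8 axis deg 173.4
```

The bar axis reads 173.4° and the gripper 173.9°, so the cap turns with the fingers. I'll finish the remaining 45°.

Emit:
drive_tool:
  moves: [5,0,0,0,0,0,7,5,0,0,0,0,0,7,5,0,0,0,0,0,7,5,0,0,0,0,0,7,5,0,0,0,0,0,7,5,0,0,0,0,0,6,5,0,0,0,0,0,4,5,0,0,0,0,0,0]

```text
t: 7.65
tool_pos: [0.5141, 0.1015, 0.2952]
orientation: [1.354, 2.834, 0.007]
force: [-0.9, 7.5, 8.7]
opening: 0.0138
gripper_force: 45.0
```

```bash
python3 -c "
from h import *
rel(.5135,.1005,-231)
c=robot.read_camera('side');bar(c,zlo=.122);cv2.imwrite('pics/s3.png',c['color'][100:300,180:400,::-1])"
```

```text
t 7.65 pos [0.5141 0.1015 0.2952] tip [0.5146 0.1021 0.1092] z axis [ 0.003  0.003 -1.   ] yaw 128.93 turn tool z -0.07 F [-0.9  7.5  8.7] T [1.54 0.06 0.07] op 0.01379145970064575 gf 45.0078159570694 q [ 0.1   0.    1.82  0.    1.31 -0.58]
tool shift mm [-0.5 -1.9 -0. ]
72 mean [0.5217 0.0871 0.1286] rect [520.9  90.5] [14.4 22.8] 24.2 axis deg 101.2
```

Turned 85°. Now let it rise about 7 mm, then release.

Emit:
drive_tool:
  moves: [5,0,0,-3,0,0,0,5,0,0,-3,0,0,0,5,0,0,-1.5,0,0,0,5,0,0,0,0,0,0]
  grip_force: 20

```text
t: 8.1
tool_pos: [0.5134, 0.101, 0.3016]
orientation: [-1.351, -2.836, -0.003]
force: [-1.1, 5.3, 4.1]
opening: 0.0139
gripper_force: 20.0
```

Emit:
drive_tool:
  moves: [40,0,0,0,0,0,0,40,0,0,0,0,0,0,40,0,0,0,0,0,0,40,0,0,0,0,0,0,40,0,0,0,0,0,0]

```text
t: 8.6
tool_pos: [0.5134, 0.1, 0.301]
orientation: [-1.352, -2.836, 0.0]
force: [0.1, -0.1, 0.3]
opening: 0.0395
gripper_force: 0.0
```

Emit:
drive_tool:
  moves: [40,0,0,-10,0,0,0,40,0,0,-30,0,0,0,40,0,0,-50,0,0,0,40,0,0,-50,0,0,0,40,0,0,0,0,0,0]

```text
t: 9.1
tool_pos: [0.5147, 0.1002, 0.451]
orientation: [1.346, 2.825, 0.011]
force: [0.4, 0.4, 0.9]
opening: 0.04
gripper_force: 0.0
```

```bash
python3 -c "
from h import *
rel(.5135,.1005,-231)
c=robot.read_camera('side');bar(c,zlo=.128);bar(c,(0.517,-0.105),.180,.2)
cv2.imwrite('pics/s4.png',cv2.resize(c['color'][120:320,200:400,::-1],None,fx=3,fy=3))"
```

```text
t 9.1 pos [0.5147 0.1002 0.451 ] tip [0.5173 0.1005 0.265 ] z axis [ 0.014  0.001 -1.   ] yaw 129.04 turn tool z 0.04 F [0.4 0.4 0.9] T [ 0.02 -0.1  -0.05] op 0.040026145951937396 gf 0.0 q [ 0.09 -0.1   1.64 -0.    1.59 -0.59]
tool shift mm [ 2.4 -2.9 -0.1]
179 mean [0.5122 0.0947 0.136 ] rect [513.   97.4] [15.4 41. ] 35.8 axis deg 130.3
247 mean [ 0.5178 -0.1085  0.1875] rect [ 519.1 -105.6] [41.8 13.7] 46.8 axis deg 45.9
```

View pics/s4.png

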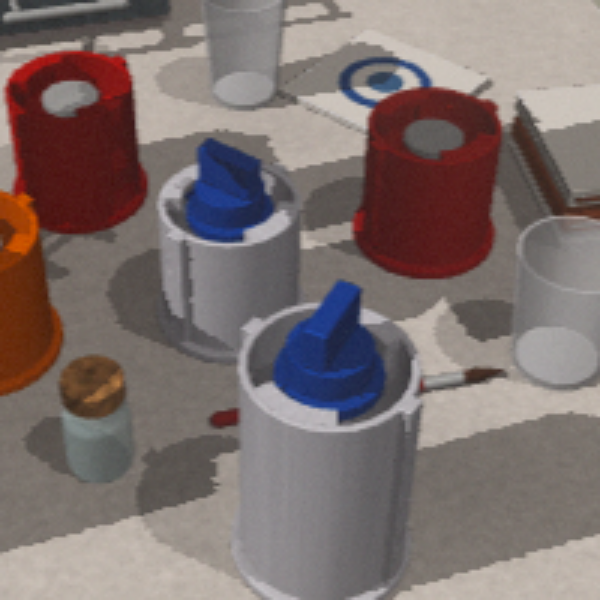

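The cap sits at crop pixel (230,190) with its bar across the slots, at 130° against 34° at the start. Its top is about 3 mm lower than before. The tall cap hasn't moved and the arm is clear of everything, so I'm handing in.

```bash
python3 -c "
from h import *
bar(robot.read_camera('side'),zlo=.129)
print(robot.close_job())"
```

```text
169 mean [0.5122 0.095  0.1363] rect [513.   97.8] [15.3 41.7] 39.8 axis deg 129.8
the job is handed in; nothing more can be done
None
```

The short canister's cap was pressed in 11 mm, turned about 85° clockwise and let up about 3 mm below its start height, the tall cap did not move, and I handed the job in at about 9 s; no verdict was returned.

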